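# Make up the soap kit from the covered tablet tray

## Task

Make up the soap kit for the morning: nest the measuring scoops that are out inside one another, smallest innermost, standing upright on the deck right beside the meter keys (not on them, and no more than a hand's width away). Slide the cover of the tablet tray right across to the tray's empty end, put every square tablet you find into the innermost scoop, leave the round tablet in its pocket, and slide the cover fully back over the pockets. Leave the keys and the other things on the washers where they are.

Things in the scene. Friction and masses are not known exactly. Their poses are not given: they have to be found in the camera images.
- tray: Grey tablet tray fixed on the deck, 94 (x) x 280 (y) x 34 mm high; origin: centre of underside, long side along its y. Eight pockets in a row along y at x = 0; the cover hides the four at negative y at the start, the other four are empty. Ledges with grooves and lips on both long sides: 68 mm free width between ledges, 72 mm between lips, lip tops at z = 33.5 mm; stops at both ends.
- tray_pockets (a point): Middle of the four covered pockets, tray (0, -67, 10) mm, level with the land round them. Pockets are 23 x 23 mm and 6 mm deep (floor at z = 4 mm), centred at tray y = -115, -83, -51 and -19 mm. Only these hold tablets; which ones differs.
- cover: Loose aluminium cover plate, 80 (x) x 132 (y) x 4 mm, about 0.12 kg, in the tray's grooves, underside at tray z = 24 mm; 1.5 mm play each side, 2.5 mm upward. Lips hold it down; it slides easily along the tray's y. Origin: centre of underside. Its y in the tray frame: about -66 mm closed over the pockets (start), 67 mm pushed right across to the other stop.
- cover_bar (a point): Middle of the finger bar on the cover, 11 mm above the cover's origin. The bar is 44 mm (cover x) by 10 mm (cover y) and stands from 4 to 18 mm above the cover's origin; grip it from above across its 10 mm.
- square_1: White pressed wash tablet, square, 20 x 20 x 16 mm high, 20 g; origin at its centre. At the start it stands flat in one of the four pockets under the cover, its sides parallel to the tray's, its top 10 mm above the land round the pocket. May be absent; which pocket differs.
- square_2: White pressed wash tablet, square, 20 x 20 x 16 mm high, 20 g; origin at its centre. At the start it stands flat in one of the four pockets under the cover, its sides parallel to the tray's, its top 10 mm above the land round the pocket. May be absent; which pocket differs.
- square_3: White pressed wash tablet, square, 20 x 20 x 16 mm high, 20 g; origin at its centre. At the start it stands flat in one of the four pockets under the cover, its sides parallel to the tray's, its top 10 mm above the land round the pocket. May be absent; which pocket differs.
- round_1: White pressed softener tablet, round, 20 mm across, 16 mm high; origin at its centre. Always in one of the same four pockets; it stays there.
- scoop_small: Stainless measuring scoop, the small, or absent. Round cup, 54 mm across the rim, 42 mm at the foot, wall 3 mm, 44 mm high, inner floor at z = 7 mm. Origin: centre of underside. A smaller cup drops into any larger with 5 mm or more to spare all round and stands on its inner floor, 7 mm higher; its handle then passes 3 mm above the outer rim. Handles may fan out.
- scoop_medium: Stainless measuring scoop, the medium, or absent. Round cup, 70 mm across the rim, 58 mm at the foot, wall 3 mm, 44 mm high, inner floor at z = 7 mm. Origin: centre of underside. A smaller cup drops into any larger with 5 mm or more to spare all round and stands on its inner floor, 7 mm higher; its handle then passes 3 mm above the outer rim. Handles may fan out.
- scoop_large: Stainless measuring scoop, the large, or absent. Round cup, 86 mm across the rim, 74 mm at the foot, wall 3 mm, 44 mm high, inner floor at z = 7 mm. Origin: centre of underside. A smaller cup drops into any larger with 5 mm or more to spare all round and stands on its inner floor, 7 mm higher; its handle then passes 3 mm above the outer rim. Handles may fan out.
- scoop_small_grip (a point): Grip point of the small scoop's handle: on the handle, 66 mm from the cup's axis along the scoop's own +y, at z = 43 mm. The straight handle is 12 mm wide, 6 mm thick (z 40 to 46 mm) and runs from the rim to 82 mm from the axis; grip it from above across its width. Here fingers clear any outer scoop; a nest can be carried by its outer handle.
- scoop_medium_grip (a point): Grip point of the medium scoop's handle: on the handle, 66 mm from the cup's axis along the scoop's own +y, at z = 43 mm. The straight handle is 12 mm wide, 6 mm thick (z 40 to 46 mm) and runs from the rim to 82 mm from the axis; grip it from above across its width. Here fingers clear any outer scoop; a nest can be carried by its outer handle.
- scoop_large_grip (a point): Grip point of the large scoop's handle: on the handle, 66 mm from the cup's axis along the scoop's own +y, at z = 43 mm. The straight handle is 12 mm wide, 6 mm thick (z 40 to 46 mm) and runs from the rim to 82 mm from the axis; grip it from above across its width. Here fingers clear any outer scoop; a nest can be carried by its outer handle.
- meter_keys: Bunch of meter keys with a tag, lying flat on the deck, 110 x 121 x 8 mm; origin: centre of its underside. To be left where it lies: on the right washer, or left of the right coin meter.
- meter_slide_right (a point): Front end of the right coin meter's push slide, which sticks out towards the robot from the meter: 58 mm wide in y, z from 110 to 150 mm, reaching back in +x; keep the gripper's body and wrist clear of it. The deck in front of it is flat from x = 350 mm on and to the right of y = -140 mm; the meter itself is 190 mm high.
- meter_slide_left (a point): Front end of the left coin meter's push slide, of the same shape, behind the tray. An open washer drum lies between the two meters.
- soap_box: Upright soap packet, 64 x 122 x 172 mm, bystander behind the tray; origin: centre of its underside.
- stain_rollon: Stain roll-on bottle, 36 x 42 x 106 mm, standing behind the tray, bystander; origin: centre of its underside.
- washer_tin: Flat round tin, 62 mm across, 24 mm high, bystander, where the keys are not; origin: centre of its underside.
Things that resemble listed ones, but are neither listed nor needed, are in the scene too. What is shaped like the scoop_small but purple is not meant.

How it is judged:
By the outcome, as a careful person would: the job done as asked, in the order asked, and still so for the second after the job is handed in, with the robot touching nothing.
Of square_1, square_2, square_3 only 2 to 3 are there at a start; the rules pass over those that are not, and their reading is None.
Of scoop_large, scoop_medium, scoop_small only 2 to 3 are there at a start; the rules pass over those that are not, and their reading is None.
At some moment in a run one of scoop_small, scoop_medium, scoop_large may be knocked a few centimetres aside while the robot is not near it.
It also fails if it takes over 210 s, if anything falls off the work surface, if the arm or the gripper's body presses on something with over 40 N, if the wrist force passes 120 N, or if a joint passes its speed limit or range.

## Robot

A 6-joint arm with a two-finger parallel gripper is mounted at the origin on a cart in front of the work surface, level with it; the furniture and walls round the work are solid. World frame = base frame: x ahead of the robot, y to its left, z up, the work surface at z = 0. Lengths are in mm, angles in rad, forces in N, time in s.
With the tool pointing down it reaches from about 350 to 975 mm from the base axis. Payload 7.1 kg.
Tool frame: the origin (TCP) lies at the very end of the fingers, on their centre line; the grasp point (between the pads) lies 19 mm behind it (ctrl.grasp_offset is the distance from the TCP to the grasp point, in mm); z points along the fingers, y is the line along which they close (so a half turn about z gives the same grasp; the last joint's range is limited). The gripper opens to 88 mm and grips with 3 to 60 N. Pads are 20 mm wide; open, the fingers measure 115 mm over their backs; the gripper's body (75 mm by 178 mm) begins 61 mm behind the grasp point.
Start: joints at [1.12, 0.423, 1.63, -0, 1.089, -0.019], TCP at [261.534, 567.631, 222.675] pointing down, gripper open.
Joint ranges: [-3, 3], [-0.9, 2.11], [0.09, 2.58], [-1.31, 4.45], [0.11, 2.69], [-2.54, 2.54]. Speed limits (rad/s): [2.39, 2.39, 3.01, 3.14, 3.14, 3.14].

## Interface

Orientations are given as a rotation vector (axis times angle).
In Python, from workcell import ctrl, viewer, ticket, models gives the robot as it stands.
- The arm moves only by the tool play_rows, never from a script. Its arguments are lists of equal length, an entry for each row: "dp": the shift along the world's x, y, z in mm, a list of three; "yaw": the turn about the world's z in degrees. In form: {"dp": [[tx, ty, tz], ...], "yaw": [yaw, ...]}. A call has 1 to 8 rows; each row shifts and turns the commanded pose from where the row before left it; what a row does not reach is not made up. A row lasts 1/12 s, in which the tool goes at most 41.7 mm and 7.16 degrees, less where a joint would pass 70% of its speed; a pose out of reach is approached as far as the arm can. A call is refused whole if a number of a shift passes 41.7 or a number of a turn 7.16, either way. A call with a gripper value outside its range is refused whole. "gripper" is the closure, from 0 (fully open) to 1 (shut), set as the call begins (left out, the last holds). The fingers move at their own pace and stop on an object; the grip force is fixed at half the most. Time passes only in rows, so rows that do not move let the fingers close. It gives the time, the measured TCP pose, the force, the opening and the grip force at its end, in the units of the state.
- ctrl.get_obs(): the state, without advancing time (a new reading comes with each control period).
- viewer.get_image(name): name is "side" or "top" or "wrist"; returns a dict with "pixels" (480x640x3 uint8, red, green, blue), "range_z" (480x640 float32, mm along the optical axis (not along the pixel's ray), 0 where there is no reading), "fx", "fy", "cx", "cy" (pixels), "T" (4x4, takes a point from camera to world coordinates); the wrist camera has in their place "hand_eye" (4x4, takes a point from camera to tool coordinates, whose origin is the TCP and whose axes are the flange's). Camera axes: x right, y up, looking along -z (the intrinsics and any distortion apply to the point x, -y, -z); pixel columns grow to the right and rows downward; lengths in mm; the calibration is good to about 2 mm. The wrist camera is an equidistant fisheye: a pixel r from the principal point sees the ray r / f radians off the axis. A picture is of the moment at which its call begins: read the wrist's pose just before it.
- ticket.close_job(): hands the job in; it is judged then, once.
Trained networks look in a picture, given as the dict that the camera call returned (one of the last four; its "shot" number tells which), for a name from the list of things; names that differ only in an ending like _2 or _b are one class to them, and where a whole thing is asked for, a point or a joint stands for the part that bears it (a point fixed in the world has none). Each returns a list of dicts, best first, with "conf" (0 to 1); they miss things now and then, are a little off and sometimes report something else, mostly with a low value. They report only what shows in the picture. A call takes as long as a camera call. They do not tell look-alikes from the thing itself.
- models.look_for(picture, name): "bbox" ([centre column, centre row, width, height] in pixels, round what is visible of it).
- models.landmark_of(picture, name): "location" ([column, row] in pixels: a listed point, or the origin of a listed thing).
The state is a dict: "t": time; "qpos": joint angles; "qvel": joint speeds; "joint_torque": joint torques, N m; "ee_pos": TCP position; "orientation": TCP orientation; "ft_force": force on the tool from outside, world axes, zero at the start; "moment": the same for the moment, N m; "width": finger opening in mm; "grasp_force": force on a finger pad.
Only numpy, scipy, OpenCV 4.12 (cv2) and the standard library are available. Lean on these libraries where they do the work, as an engineer would, in place of code of your own. Each camera call takes 0.05 s, during which the arm holds its last target. There are 200 camera calls.

## Working session

There is one attempt and no reset: what is moved stays moved. The work goes in short steps, Python scripts to look and compute and a tool call to move; the robot and the scene stay as the last step left them, time stands still between calls to the robot, and variables do not carry over. Pictures are saved under pics/ and viewed, at most 14 in all, crops included, and the job is handed in when it is done.

Besides the shell and the picture viewer there is one more tool, called after ">>>" as name(argument=value, ...) on one line, values as JSON. play_rows: Moves the arm, as the interface text tells. Its arguments: {"type":"object","properties":{"dp":{"type":"array"},"yaw":{"type":"array"},"gripper":{"type":"number"}},"required":["dp","yaw"]}

```bash
mkdir -p pics; ls
cat > h.py <<'E'
import numpy as np, cv2
from scipy.spatial.transform import Rotation as R
from workcell import ctrl, viewer, ticket, models
def grab(name):
    o=ctrl.get_obs(); im=viewer.get_image(name)
    if name=="wrist":
        W=np.eye(4); W[:3,:3]=R.from_rotvec(o["orientation"]).as_matrix(); W[:3,3]=o["ee_pos"]
        im["W"]=W@np.array(im["hand_eye"])
    else: im["W"]=np.array(im["T"])
    im["name"]=name
    return im
def ray(im,u,v):
    a=np.array([(u-im["cx"])/im["fx"],(v-im["cy"])/im["fy"]])
    if im["name"]=="wrist":
        r=np.hypot(*a); d=np.array([*(a/max(r,1e-9)*np.sin(r)),np.cos(r)])
    else: d=np.array([a[0],a[1],1.])
    return np.array([d[0],-d[1],-d[2]])
def atz(im,u,v,z):
    d=im["W"][:3,:3]@ray(im,u,v); p=im["W"][:3,3]
    return p+d*(z-p[2])/d[2]
def byrange(im,u,v):
    rz=im["range_z"][int(round(v)),int(round(u))]; d=ray(im,u,v)
    return im["W"][:3,3]+im["W"][:3,:3]@(d*rz/-d[2])
def save(im,fn,crop=None,scale=1):
    p=im["pixels"][:,:,::-1]
    if crop: p=p[crop[1]:crop[3],crop[0]:crop[2]]
    if scale!=1: p=cv2.resize(p,None,fx=scale,fy=scale,interpolation=cv2.INTER_CUBIC)
    cv2.imwrite("pics/"+fn,p)
E
python3 - <<'E'
from h import *
names="tray_pockets cover_bar tray scoop_small scoop_medium scoop_large scoop_small_grip scoop_medium_grip scoop_large_grip meter_keys meter_slide_right meter_slide_left washer_tin soap_box stain_rollon".split()
im=grab("top"); save(im,"top.png")
print(im.get("shot"),im["fx"],im["W"].round(2).tolist(), [k for k in im])
for n in names:
    for d in models.landmark_of(im,n)[:3]:
        u,v=d["location"]; print(n,round(d["conf"],2),np.round([u,v]),byrange(im,u,v).round() if 0<=u<640 and 0<=v<480 else '')
o=ctrl.get_obs(); print(o["t"],o["ee_pos"],o["orientation"],o["width"])
E
```

```text
pics
1 489.7361761309237 [[-0.01, 0.98, -0.19, 284.33], [-1.0, -0.01, 0.01, -139.55], [0.01, 0.19, 0.98, 1405.64], [0.0, 0.0, 0.0, 1.0]] ['pixels', 'range_z', 'fx', 'fy', 'cx', 'cy', 'T', 'shot', 'W', 'name']
tray_pockets 0.33 [188. 274.] [465. 222.  25.]
cover_bar 0.78 [186. 269.] [479. 224.  36.]
tray 0.95 [168. 275.] [463. 277.  27.]
tray 0.66 [190. 193.] [677. 202. 113.]
tray 0.18 [314. 260.] [ 498. -135.   48.]
scoop_small 0.86 [411. 269.] [ 477. -415.    9.]
scoop_small 0.77 [494. 288.] [ 419. -650.   10.]
scoop_large 0.91 [340. 270.] [ 476. -210.   10.]
scoop_large 0.65 [370. 227.] [ 573. -286.  133.]
scoop_small_grip 0.6 [515. 272.] [ 459. -697.   49.]
scoop_small_grip 0.59 [390. 267.] [ 476. -349.   49.]
scoop_medium_grip 0.67 [330. 222.] [ 618. -184.   -1.]
scoop_large_grip 0.94 [316. 260.] [ 500. -142.   47.]
meter_slide_right 0.51 [410. 265.] [ 487. -413.    9.]
meter_slide_right 0.23 [337. 272.] [ 470. -201.    4.]
washer_tin 0.69 [455. 251.] [ 525. -543.   20.]
soap_box 0.77 [189. 195.] [675. 205. 104.]
stain_rollon 0.64 [176. 227.] [595. 251.  55.]
0.8 [261.53084668 567.64729802 222.6933587 ] [-6.73033039e-01 -3.06864451e+00 -7.91026777e-05] 87.87480466132808
```

View pics/top.png

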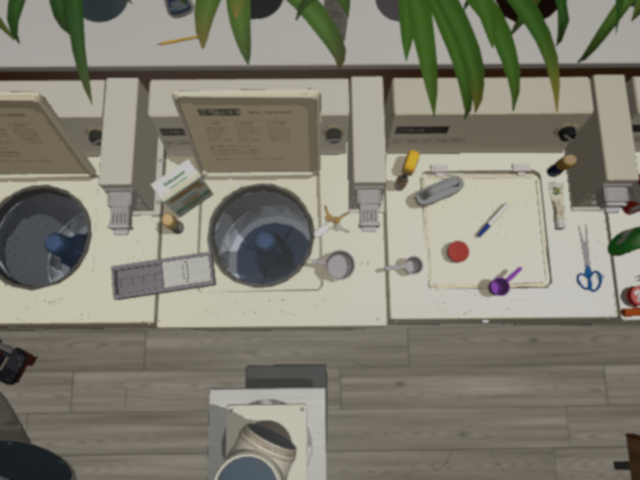

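The top view shows the tray at (163,275), with its cover bar at (186,269). There are scoop candidates at (340,265), which looks large, and (411,265), which looks small; the purple decoy is at (498,287). The keys are at (335,220), beside the right slide at (370,212). I'll check the scoop choice in a close crop.

Run:
```python
from h import *
im=grab("top"); a=im["pixels"][:,:,::-1]
c1=cv2.resize(a[195:290,295:430],None,fx=5.5,fy=5.5,interpolation=cv2.INTER_CUBIC)[:, :742]
c2=cv2.resize(a[245:305,100:220],None,fx=5,fy=5,interpolation=cv2.INTER_CUBIC)
cv2.imwrite("pics/c1.png",c1)
s=grab("side"); save(s,"side.png")
# keys: pixels off deck colour
for (u,v) in [(335,212),(345,213),(320,230),(328,208)]: print(u,v,byrange(im,u,v).round())
for n in ["scoop_small_grip","scoop_medium_grip","scoop_large_grip","meter_keys","meter_slide_right","cover_bar","scoop_small","scoop_large","scoop_medium"]:
    for d in models.landmark_of(s,n)[:3]:
        u,v=d["location"]; print(n,round(d["conf"],2),np.round([u,v]),byrange(s,u,v).round() if 0<=u<640 and 0<=v<480 else '')
# rims by height mask (top cam)
vv,uu=np.mgrid[190:310,100:440]
P=np.array([byrange(im,u,v) for u,v in zip(uu.ravel(),vv.ravel())]).reshape(*uu.shape,3)
np.save("P.npy",P)
for nm,(x0,x1,y0,y1) in dict(L=(400,560,-290,-100),S=(400,560,-480,-310),tray=(380,560,110,460)).items():
    m=(P[...,0]>x0)&(P[...,0]<x1)&(P[...,1]>y0)&(P[...,1]<y1)&(P[...,2]>(20 if nm=="tray" else 33))&(P[...,2]<60)
    q=P[m]; print(nm,len(q),q.min(0).round(),q.max(0).round(),cv2.minAreaRect(q[:,:2].astype(np.float32)))
```

```text
335 212 [ 650. -199.   -1.]
345 213 [ 644. -228.    8.]
320 230 [ 595. -154.    3.]
328 208 [ 662. -179.    1.]
scoop_small_grip 0.68 [256. 333.] [662. 379. 149.]
scoop_small_grip 0.67 [343. 228.] [ 469. -397.   11.]
scoop_small_grip 0.55 [345. 186.] [ 475. -708.   43.]
scoop_large_grip 0.72 [331. 258.] [ 500. -139.   45.]
meter_keys 0.68 [297. 262.] [ 624. -178.   -5.]
meter_slide_right 0.56 [311. 214.] [ 579. -257.  147.]
cover_bar 0.6 [334. 332.] [470. 233.  35.]
cover_bar 0.54 [332. 334.] [474. 233.  29.]
cover_bar 0.52 [290. 342.] [575. 384. 129.]
scoop_small 0.63 [358. 200.] [ 413. -638.   12.]
scoop_small 0.62 [335. 256.] [ 488. -160.   36.]
scoop_small 0.52 [339. 230.] [ 485. -396.    4.]
L 210 [ 444. -249.   33.] [ 528. -128.   50.] ((481.9068603515625, -192.978515625), (85.00772094726562, 113.27215576171875), 21.779333114624023)
S 179 [ 459. -441.   33.] [ 508. -335.   56.] ((483.88818359375, -387.6885070800781), (106.09812927246094, 49.06148147583008), 89.63260650634766)
tray 2267 [399. 147.  20.] [530. 437.  47.] ((464.26708984375, 292.1480712890625), (95.35054016113281, 282.2063293457031), 8.18404483795166)
```

View pics/c1.png

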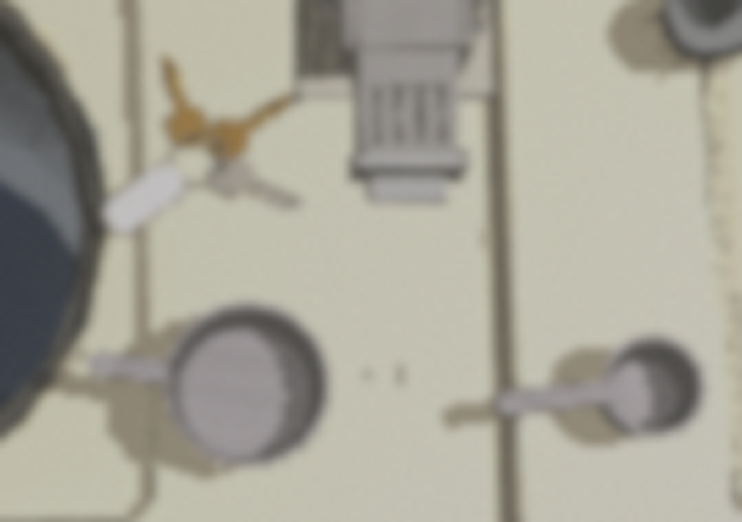

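View pics/side.png

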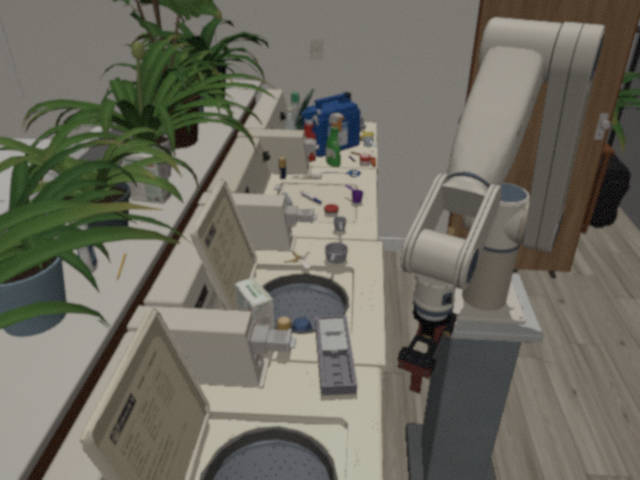

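The crop shows two steel scoops. The large one is centred at (340,265) with its handle at (316,261). The small one is centred at (413,265) with its handle tip at (386,268). No medium is out, and the purple one is the decoy. The side view agrees, with the keys lying between the drum and the right meter. I'll start with the large scoop and go above its grip.

>>> play_rows(dp=[[10,-29,0],[10,-29,0],[10,-29,0],[10,-29,0],[10,-29,0],[10,-29,0],[10,-29,0],[10,-29,0]], yaw=[-3.2,-3.2,-3.2,-3.2,-3.2,-3.2,-3.2,-3.2])

```text
t: 2.02
ee_pos: [341.8, 334.3, 222.8]
orientation: [1.34, 2.842, 0.001]
ft_force: [0.7, -0.6, 0.7]
width: 87.5
grasp_force: 0.0
```

>>> play_rows(dp=[[10,-29,0],[10,-29,0],[10,-29,0],[10,-29,0],[10,-29,0],[10,-29,0],[10,-29,0],[10,-29,0]], yaw=[-3.2,-3.2,-3.2,-3.2,-3.2,-3.2,-3.2,-3.2])

```text
t: 2.68
ee_pos: [421.9, 102.2, 222.9]
orientation: [1.936, 2.474, 0.001]
ft_force: [1.0, -0.3, -0.7]
width: 87.8
grasp_force: 0.0
```

>>> play_rows(dp=[[10,-29,0],[10,-29,0],[10,-29,0],[10,-29,0],[10,-29,0],[10,-29,0],[5,-20,0],[0,0,0]], yaw=[-3.2,-3.2,-3.2,-3.2,-3.2,-3.2,-3.2,-3.2])

```text
t: 3.35
ee_pos: [487.9, -93.7, 223.0]
orientation: [2.438, 1.979, 0.001]
ft_force: [0.1, 0.7, -0.5]
width: 87.9
grasp_force: 0.0
```

```bash
cat >> h.py <<'E'
def phi():
    o=ctrl.get_obs(); y=R.from_rotvec(o["orientation"]).as_matrix()[:,1]; return np.degrees(np.arctan2(y[1],y[0]))
def lm(im,names,z):
    for n in names:
        for d in models.landmark_of(im,n)[:3]:
            u,v=d["location"]; print(im["name"],n,round(d["conf"],2),np.round([u,v]),atz(im,u,v,z[n] if isinstance(z,dict) else z).round(1))
Z=dict(scoop_large_grip=46,scoop_small_grip=46,scoop_large=7,scoop_small=7,meter_keys=0,cover_bar=42,tray_pockets=10,meter_slide_right=130)
E
python3 - <<'E'
from h import *
im=grab("wrist"); save(im,"w1.png"); print(phi(),ctrl.get_obs()["ee_pos"].round(1) if hasattr(ctrl.get_obs()["ee_pos"],'round') else ctrl.get_obs()["ee_pos"])
lm(im,["scoop_large_grip","scoop_large","scoop_small","scoop_small_grip","meter_keys"],Z)
t=grab("top"); lm(t,["scoop_large_grip","scoop_large","scoop_small","scoop_small_grip","meter_keys"],Z)
print(atz(t,339.9,264.8,44),atz(t,413.5,265,44))
E
```

```text
-12.049781997687207 [487.1 -92.3 222.7]
wrist scoop_large_grip 0.92 [335. 254.] [ 497.5 -135.9   46. ]
wrist scoop_large 0.94 [335. 298.] [ 486.4 -202.3    7. ]
wrist scoop_small 0.64 [360. 421.] [ 484.6 -405.4    7. ]
wrist scoop_small 0.22 [442. 260.] [ 613.7 -182.6    7. ]
wrist scoop_small_grip 0.87 [348. 412.] [ 475.6 -343.4   46. ]
wrist scoop_small_grip 0.41 [440. 257.] [ 601.5 -161.3   46. ]
wrist meter_keys 0.62 [445. 258.] [ 620.3 -183.8    0. ]
top scoop_large_grip 0.95 [316. 259.] [ 500.6 -141.6   46. ]
top scoop_large 0.67 [409. 269.] [ 476.1 -409.     7. ]
top scoop_large 0.57 [340. 271.] [ 472.9 -209.6    7. ]
top scoop_large 0.45 [186. 269.] [482.  231.5   7. ]
top scoop_small 0.67 [410. 268.] [ 478.1 -412.     7. ]
top scoop_small 0.63 [497. 289.] [ 414.6 -660.3    7. ]
top scoop_small 0.42 [339. 268.] [ 482.2 -206.9    7. ]
top scoop_small_grip 0.74 [177. 227.] [598.7 252.3  46. ]
top scoop_small_grip 0.67 [390. 268.] [ 473.  -348.8   46. ]
top scoop_small_grip 0.6 [516. 270.] [ 466.  -701.6   46. ]
top meter_keys 0.72 [331. 224.] [ 613.  -186.3    0. ]
top meter_keys 0.27 [186. 270.] [480.4 234.4   0. ]
[ 484.86904822 -208.59202763   44.        ] [ 482.21355737 -415.64554249   44.        ]
```

View pics/w1.png

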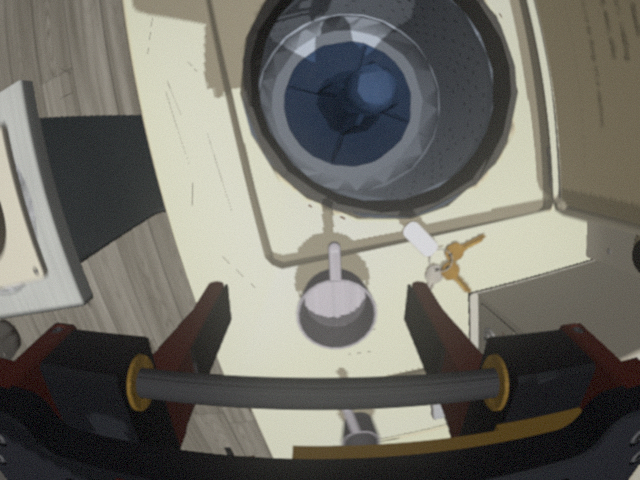

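The wrist view shows the large scoop's handle at (335,254) and cup at (335,310). The keys are at (445,258) and the small scoop at (360,425). All agree with the top view. Going down to grip the large handle.

>>> play_rows(dp=[[5,-23,-20],[6,-23,-30],[0,0,-35],[0,0,-35],[0,0,-35],[0,0,-30],[0,0,-12],[0,0,0]], yaw=[0,0,0,0,0,0,0,0])

```text
t: 4.62
ee_pos: [495.6, -135.7, 23.2]
orientation: [-2.43, -1.984, 0.005]
ft_force: [0.8, -0.1, 0.8]
width: 87.8
grasp_force: 0.0
```

>>> play_rows(dp=[[0,0,0],[0,0,0],[0,0,0],[0,0,0],[0,0,0],[0,0,0],[0,0,0],[0,0,0]], yaw=[0,0,0,0,0,0,0,0], gripper=1)

```text
t: 5.28
ee_pos: [497.6, -136.4, 25.9]
orientation: [2.433, 1.987, 0.0]
ft_force: [0.2, -0.5, 0.7]
width: 38.2
grasp_force: 0.0
```

>>> play_rows(dp=[[0,0,0],[0,0,0],[0,0,0],[0,0,0],[0,0,0],[0,0,0],[0,0,0],[0,0,0]], yaw=[0,0,0,0,0,0,0,0])

```text
t: 5.95
ee_pos: [497.4, -136.4, 25.6]
orientation: [-2.433, -1.987, 0.0]
ft_force: [-0.9, -0.2, 0.3]
width: 11.4
grasp_force: 29.9
```

>>> play_rows(dp=[[0,0,8],[0,0,10],[10,0,0],[14,0,0],[13,0,0],[0,0,0],[0,0,-6],[0,0,-6]], yaw=[0,0,0,0,0,0,0,0])

```text
t: 6.62
ee_pos: [534.3, -136.3, 31.5]
orientation: [2.433, 1.987, 0.0]
ft_force: [0.1, 0.4, -0.7]
width: 11.8
grasp_force: 29.9
```

>>> play_rows(dp=[[0,0,-3],[0,0,-3],[0,0,0],[0,0,0]], yaw=[0,0,0,0])

```text
t: 6.95
ee_pos: [534.0, -136.4, 25.4]
orientation: [-2.433, -1.986, 0.001]
ft_force: [-0.6, -0.5, 0.8]
width: 11.4
grasp_force: 30.0
```

>>> play_rows(dp=[[0,0,0],[0,0,0],[0,0,0],[0,0,0],[0,0,10],[0,0,30],[0,0,40],[0,0,40]], yaw=[0,0,0,0,0,0,0,0], gripper=0.5)

```text
t: 7.62
ee_pos: [533.6, -136.1, 146.9]
orientation: [-2.432, -1.986, 0.002]
ft_force: [0.8, 0.4, -0.1]
width: 43.8
grasp_force: 0.0
```

>>> play_rows(dp=[[0,0,40],[0,0,15],[-12,-32,0],[-12,-32,0],[-12,-32,0],[-12,-32,0],[-10,-32,0],[0,0,0]], yaw=[0,0,3,3,3,3,3,3])

```text
t: 8.28
ee_pos: [475.1, -300.9, 201.8]
orientation: [2.092, 2.341, -0.002]
ft_force: [1.0, 0.0, 0.1]
width: 43.5
grasp_force: 0.0
```

Run:
```python
from h import *
im=grab("wrist"); save(im,"w2.png"); print(phi(),np.round(ctrl.get_obs()["ee_pos"],1))
N=["scoop_large_grip","scoop_large","scoop_small","scoop_small_grip","meter_keys"]
lm(im,N,Z)
t=grab("top"); save(t,"t2.png",(295,195,440,290),5); lm(t,N,Z)
```

```text
6.564735169949865 [ 475.6 -299.   201.6]
wrist scoop_large_grip 0.87 [403.  48.] [ 530.6 -140.8   46. ]
wrist scoop_large 0.81 [376. 120.] [ 520.3 -206.8    7. ]
wrist scoop_large 0.18 [333. 399.] [ 522.1 -538.7    7. ]
wrist scoop_small 0.79 [314. 309.] [ 484.6 -409.6    7. ]
wrist scoop_small 0.66 [251. 443.] [ 419.6 -642.1    7. ]
wrist scoop_small_grip 0.56 [310. 267.] [ 473.5 -345.8   46. ]
wrist meter_keys 0.95 [469. 116.] [ 617.4 -185.2    0. ]
top scoop_large_grip 0.66 [312. 248.] [ 534.4 -131.8   46. ]
top scoop_large 0.93 [336. 255.] [ 517.9 -200.3    7. ]
top scoop_large 0.43 [329. 222.] [ 617.7 -182.1    7. ]
top scoop_small 0.81 [496. 289.] [ 415.2 -655.5    7. ]
top scoop_small 0.56 [410. 266.] [ 485.4 -412.6    7. ]
top scoop_small_grip 0.71 [518. 270.] [ 465.3 -709.5   46. ]
top meter_keys 0.65 [330. 224.] [ 614.2 -182.8    0. ]
```

View pics/w2.png

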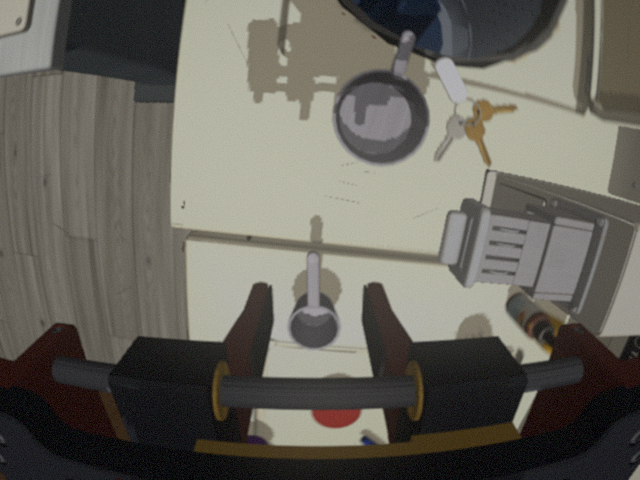

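The large scoop now stands by the keys, cup at (381,115) and keys at (470,115). The small scoop is at (314,325) with its handle at (312,270). Gripping the small one next.

>>> play_rows(dp=[[-1,-23,-20],[-1,-24,-30],[0,0,-35],[0,0,-35],[0,0,-30],[0,0,-20],[0,0,-6],[0,0,0]], yaw=[1,1,0,0,0,0,0,0])

```text
t: 9.55
ee_pos: [473.6, -342.5, 23.0]
orientation: [-2.049, -2.377, 0.0]
ft_force: [-0.5, -0.3, -0.6]
width: 44.2
grasp_force: 0.0
```

>>> play_rows(dp=[[0,0,0],[0,0,0],[0,0,0],[0,0,0],[0,0,0],[0,0,0],[0,0,0],[0,0,0]], yaw=[0,0,0,0,0,0,0,0], gripper=1)

```text
t: 10.22
ee_pos: [474.8, -343.3, 25.1]
orientation: [2.051, 2.379, 0.0]
ft_force: [1.1, 2.2, 3.2]
width: 11.7
grasp_force: 30.0
```

>>> play_rows(dp=[[0,0,0],[0,0,0],[0,0,0],[0,0,0],[0,0,0]], yaw=[0,0,0,0,0])

```text
t: 10.63
ee_pos: [474.7, -343.2, 24.8]
orientation: [-2.052, -2.379, -0.0]
ft_force: [1.0, 3.8, 5.2]
width: 11.4
grasp_force: 30.0
```

>>> play_rows(dp=[[0,0,10],[0,0,30],[0,0,35],[-2,11,0],[-2,11,0],[-2,11,0],[-2,12,0],[-2,12,0]], yaw=[0,0,0,6.8,6.8,6.8,6.8,6.8])

```text
t: 11.3
ee_pos: [464.1, -286.1, 100.1]
orientation: [1.258, 2.879, -0.001]
ft_force: [0.2, 0.2, 0.1]
width: 11.6
grasp_force: 30.0
```

>>> play_rows(dp=[[-2,12,0],[-2,12,0],[-2,12,0],[-2,12,0],[-2,11,0],[-2,11,0],[-2,11,0],[0,0,0]], yaw=[6.8,6.8,6.8,6.8,6.8,6.8,6.8,0])

```text
t: 11.97
ee_pos: [449.5, -204.1, 99.8]
orientation: [0.01, -3.14, -0.001]
ft_force: [0.0, -0.1, -0.4]
width: 11.3
grasp_force: 30.0
```

Run:
```python
from h import *
im=grab("wrist"); save(im,"w3.png"); print(phi(),np.round(ctrl.get_obs()["ee_pos"],1))
t=grab("top"); c=t["pixels"][195:290,295:400,::-1]
a=cv2.resize(c,None,fx=5,fy=5,interpolation=cv2.INTER_CUBIC); w=cv2.resize(im["pixels"][:,:,::-1],(0,0),fx=.99,fy=.99)
cv2.imwrite("pics/t3.png",a)
lm(im,["scoop_large","scoop_small","scoop_large_grip"],Z);lm(t,["scoop_large","scoop_small","scoop_large_grip"],Z)
```

```text
90.00247965096622 [ 450.2 -205.    99.9]
wrist scoop_small 0.98 [316. 381.] [ 574.5 -204.8    7. ]
top scoop_large 0.31 [185. 270.] [479.4 233.9   7. ]
top scoop_small 0.79 [494. 288.] [ 418.7 -650.6    7. ]
```

View pics/w3.png

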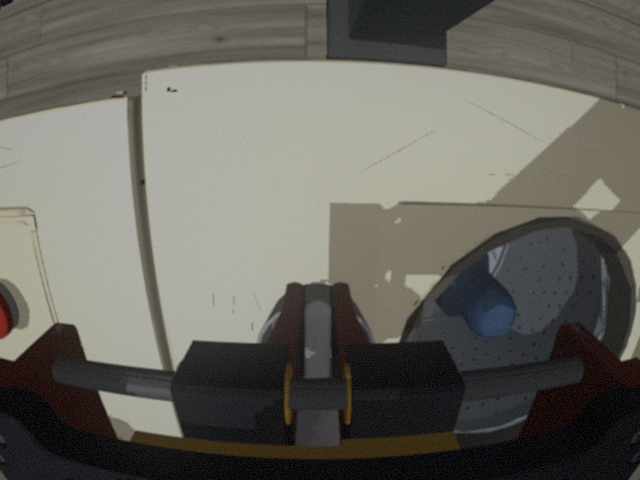

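Run:
```python
from h import *
im=grab("wrist")
d=models.landmark_of(im,"scoop_small")[0]["location"]; print(d,atz(im,*d,82))
for v in range(325,350,8):
    for u in (262,268,274,358,364,370,376):
        print(u,v,byrange(im,u,v).round(),end=' ')
    print()
```

```text
[316.5, 379.2] [ 512.54546882 -206.81198979   82.        ]
262 325 [ 525. -252.   -3.] 268 325 [ 497. -240.   43.] 274 325 [ 517. -240.   11.] 358 325 [ 439. -191.  140.] 364 325 [ 516. -170.   12.] 370 325 [ 497. -170.   44.] 376 325 [ 524. -158.   -1.] 
262 333 [ 504. -245.   43.] 268 333 [ 510. -242.   34.] 274 333 [ 439. -222.  145.] 358 333 [ 439. -191.  145.] 364 333 [ 440. -189.  143.] 370 333 [ 512. -168.   31.] 376 333 [ 532. -157.   -2.] 
262 341 [ 511. -245.   42.] 268 341 [ 439. -224.  150.] 274 341 [ 439. -222.  151.] 358 341 [ 439. -192.  150.] 364 341 [ 439. -190.  150.] 370 341 [ 520. -167.   29.] 376 341 [ 510. -165.   44.] 
262 349 [ 417. -220.  187.] 268 349 [ 418. -218.  186.] 274 349 [ 417. -217.  187.] 358 349 [ 417. -197.  187.] 364 349 [ 417. -195.  187.] 370 349 [ 417. -194.  187.] 376 349 [ 417. -192.  187.]
```

>>> play_rows(dp=[[4,1,0],[0,0,-15],[0,0,-15],[0,0,-12],[0,0,-10],[0,0,-8],[0,0,-6],[0,0,0]], yaw=[0,0,0,0,0,0,0,0])

```text
t: 13.13
ee_pos: [454.3, -204.2, 32.8]
orientation: [0.002, -3.141, -0.001]
ft_force: [0.1, 0.2, -0.4]
width: 11.4
grasp_force: 30.0
```

>>> play_rows(dp=[[0,0,0],[0,0,0],[0,0,0]], yaw=[0,0,0])

```text
t: 13.38
ee_pos: [454.9, -204.5, 34.2]
orientation: [-0.002, 3.141, -0.001]
ft_force: [0.8, 0.6, -0.9]
width: 11.4
grasp_force: 30.0
```

Lower 2 mm, release, rise, then back off to look.

>>> play_rows(dp=[[0,0,-2],[0,0,0],[0,0,0]], yaw=[0,0,0])

```text
t: 13.63
ee_pos: [454.8, -204.5, 32.0]
orientation: [-0.002, 3.141, -0.001]
ft_force: [-1.3, 0.7, 2.5]
width: 11.4
grasp_force: 30.0
```

>>> play_rows(dp=[[0,0,0],[0,0,0],[0,0,0],[0,0,0],[0,0,10],[0,0,35],[0,0,40],[0,0,40]], yaw=[0,0,0,0,0,0,0,0], gripper=0.5)

```text
t: 14.3
ee_pos: [453.7, -204.0, 158.1]
orientation: [0.002, -3.14, -0.001]
ft_force: [2.0, -1.0, 0.2]
width: 43.8
grasp_force: 0.0
```

>>> play_rows(dp=[[5,30,30],[5,30,20],[5,30,0],[5,30,0],[5,30,0],[0,0,0]], yaw=[-5,-5,-5,-5,-5,-5])

```text
t: 14.8
ee_pos: [479.7, -51.3, 207.0]
orientation: [0.813, 3.034, 0.002]
ft_force: [0.3, -0.7, 0.4]
width: 43.9
grasp_force: 0.0
```

Run:
```python
from h import *
im=grab("wrist"); save(im,"w4.png"); print(phi(),np.round(ctrl.get_obs()["ee_pos"],1))
lm(im,["scoop_large","scoop_small","scoop_large_grip","scoop_small_grip","meter_keys","cover_bar"],Z)
P=np.load("P.npy")
m=(P[...,0]>440)&(P[...,0]<500)&(P[...,1]>190)&(P[...,1]<270)&(P[...,2]>36)&(P[...,2]<60); print(P[m].mean(0),P[m].min(0),P[m].max(0))
t=grab("top"); lm(t,["cover_bar","tray","tray_pockets"],dict(Z,tray=20))
```

```text
59.727526082020574 [479.5 -52.9 206.8]
wrist scoop_large 0.82 [220. 305.] [ 519.6 -199.6    7. ]
wrist scoop_large 0.15 [551.  79.] [475.4 245.5   7. ]
wrist scoop_small 0.87 [219. 312.] [ 526. -206.    7.]
wrist scoop_large_grip 0.86 [266. 306.] [ 530.  -138.8   46. ]
wrist meter_keys 0.87 [282. 360.] [ 620.3 -181.8    0. ]
wrist cover_bar 0.78 [553.  82.] [471.6 221.5  42. ]
[473.53794372 226.17226487  40.96735323] [452.46806517 219.49426275  36.22084005] [495.38119473 245.96646453  47.02030974]
top cover_bar 0.75 [184. 269.] [476.6 229.4  42. ]
top tray 0.61 [167. 277.] [459.6 282.   20. ]
top tray_pockets 0.87 [186. 273.] [471.8 230.8  10. ]
```

View pics/w4.png

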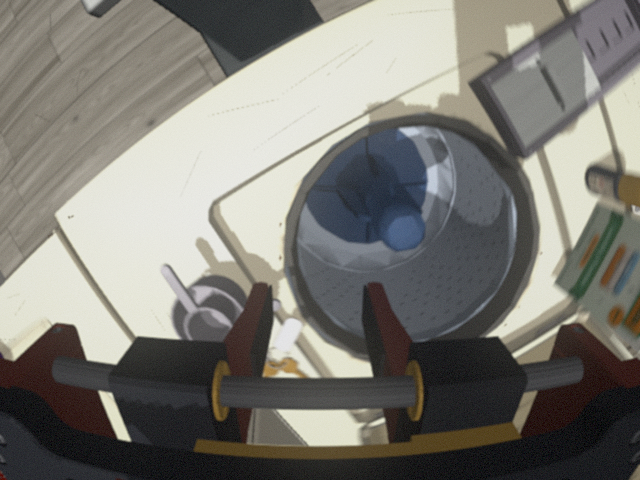

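The nest shows the small cup at (207,325) inside the large at (208,305), upright beside the keys at (285,355). Next is the cover bar.

>>> play_rows(dp=[[-1,35,-5],[-1,35,-5],[-1,35,-5],[-1,35,-5],[-1,35,-5],[-1,35,-5],[0,35,-5],[0,34,-5]], yaw=[4.8,4.8,4.8,4.8,4.8,4.8,4.8,4.8], gripper=0.72)

```text
t: 16.02
ee_pos: [473.2, 225.5, 165.7]
orientation: [-0.238, 3.133, -0.0]
ft_force: [1.5, 0.7, 0.8]
width: 24.6
grasp_force: 0.0
```

>>> play_rows(dp=[[0,0,0],[0,0,0]], yaw=[0,0])

```text
t: 16.18
ee_pos: [473.1, 225.1, 165.5]
orientation: [0.236, -3.132, 0.001]
ft_force: [-0.1, -0.9, 0.1]
width: 24.3
grasp_force: 0.0
```

Run:
```python
from h import *
im=grab("wrist"); save(im,"w5.png"); o=ctrl.get_obs(); print(phi(),np.round(o["ee_pos"],1),o["width"])
lm(im,["cover_bar","tray","tray_pockets"],dict(Z,tray=0))
# dense cloud: tray lip tops & bar
pts=np.array([byrange(im,u,v) for u in range(0,640,2) for v in range(0,400,2) if im["range_z"][v,u]>0])
q=pts[(pts[:,0]>400)&(pts[:,0]<540)&(pts[:,1]>140)&(pts[:,1]<450)&(pts[:,2]>30.5)&(pts[:,2]<37)]
print(len(q),cv2.minAreaRect(q[:,:2].astype(np.float32)),q.mean(0))
b=pts[(pts[:,0]>440)&(pts[:,0]<505)&(pts[:,1]>195)&(pts[:,1]<255)&(pts[:,2]>39)&(pts[:,2]<47)]
print(len(b),cv2.minAreaRect(b[:,:2].astype(np.float32)) if len(b)>3 else '')
```

```text
98.50524312096387 [473.1 224.  165.6] 24.61875798012241
wrist cover_bar 0.84 [319. 228.] [469.9 225.7  42. ]
wrist tray 0.62 [394. 222.] [465.2 294.7   0. ]
2142 ((463.8837890625, 293.7744140625), (94.02375793457031, 280.3232727050781), 8.108864784240723) [462.12010425 281.44866421  32.57174392]
149 ((473.0451965332031, 228.40475463867188), (42.3661003112793, 9.597489356994629), 8.613597869873047)
```

View pics/w5.png

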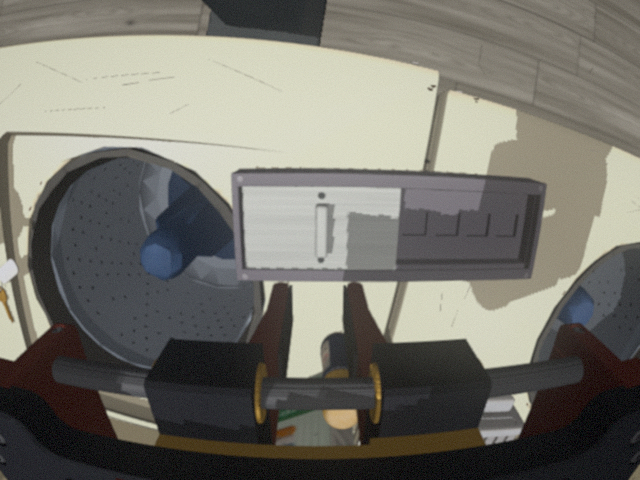

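The cover is closed in this view, with its bar at (321,232); the tray pose fits well. Lowering to straddle the bar, then pushing it across.

>>> play_rows(dp=[[0,2,-30],[0,0,-35],[0,0,-30],[0,0,-20],[0,0,-12],[0,0,-7],[0,0,0],[0,0,0]], yaw=[0,0,0,0,0,0,0,0])

```text
t: 17.05
ee_pos: [474.1, 225.7, 32.6]
orientation: [-0.23, 3.132, 0.0]
ft_force: [0.0, 0.6, 0.6]
width: 24.5
grasp_force: 0.0
```

>>> play_rows(dp=[[-1,7,0],[-2,14,0],[-2,14,0],[-2,14,0],[-2,14,0],[-2,14,0],[-2,14,0],[-2,14,0]], yaw=[0,0,0,0,0,0,0,0])

```text
t: 17.72
ee_pos: [458.2, 332.5, 32.2]
orientation: [-0.232, 3.133, 0.0]
ft_force: [0.3, -1.4, 1.3]
width: 24.8
grasp_force: 0.7
```

>>> play_rows(dp=[[-2,14,0],[-2,14,0],[-1,5,0],[0,3,0],[0,0,0],[0,0,0]], yaw=[0,0,0,0,0,0])

```text
t: 18.22
ee_pos: [453.3, 366.7, 31.8]
orientation: [0.232, -3.133, 0.0]
ft_force: [0.6, -0.8, 1.2]
width: 24.5
grasp_force: 0.0
```

>>> play_rows(dp=[[0,2,0],[0,2,0],[0,0,0],[0,0,0]], yaw=[0,0,0,0])

```text
t: 18.55
ee_pos: [452.9, 368.6, 31.7]
orientation: [0.231, -3.131, 0.005]
ft_force: [0.2, -8.6, 3.4]
width: 24.8
grasp_force: 3.9
```

>>> play_rows(dp=[[1,-7,0],[0,0,20],[0,0,35],[0,0,40],[0,0,35],[5,-33,0],[5,-35,0],[5,-35,0]], yaw=[0,0,0,0,0,0,0,0])

```text
t: 19.22
ee_pos: [469.9, 260.0, 163.0]
orientation: [-0.233, 3.131, 0.002]
ft_force: [0.7, -0.7, 0.1]
width: 24.8
grasp_force: 0.0
```

>>> play_rows(dp=[[2,-25,0],[0,0,0],[0,0,0]], yaw=[0,0,0], gripper=0.6)

```text
t: 19.47
ee_pos: [471.8, 234.6, 162.2]
orientation: [-0.227, 3.133, 0.001]
ft_force: [0.1, 0.9, 0.1]
width: 35.2
grasp_force: 0.0
```

Run:
```python
from h import *
im=grab("wrist"); save(im,"w6.png",(200,140,560,300),2.2); o=ctrl.get_obs(); print(phi(),np.round(o["ee_pos"],1),o["width"])
O=np.array([463.9,293.8]); a=np.radians(8.1); Ax=np.array([np.cos(a),np.sin(a)]); Ay=np.array([-np.sin(a),np.cos(a)])
pts=np.array([byrange(im,u,v) for u in range(150,600) for v in range(100,330) if im["range_z"][v,u]>0])
l=np.c_[(pts[:,:2]-O)@Ax,(pts[:,:2]-O)@Ay,pts[:,2]]
for y in (-115,-83,-51,-19):
    m=(abs(l[:,0])<16)&(abs(l[:,1]-y)<15)&(l[:,2]>17)&(l[:,2]<26)
    r=cv2.minAreaRect(pts[m][:,:2].astype(np.float32)) if m.sum()>5 else None
    print(y,m.sum(),r, m.sum() and np.ptp(l[m],axis=0).round(1), r and (m.sum()))
for n in ("square_1","round_1"): lm(im,[n],20)
t=grab("top"); lm(t,["scoop_large","scoop_small","scoop_large_grip","scoop_small_grip"],dict(Z,scoop_small=14,scoop_small_grip=53))
```

```text
98.35402343385263 [471.8 235.6 162.2] 34.82774287878533
-115 525 ((479.1649169921875, 180.4230499267578), (19.688745498657227, 20.695255279541016), 7.53083610534668) [19.8 20.7  4.2] 525
-83 0 None 0 None
-51 413 ((470.7601623535156, 243.32827758789062), (19.460399627685547, 18.81402015686035), 8.317726135253906) [19.5 18.8  3.8] 413
-19 508 ((466.37811279296875, 273.839111328125), (19.95757484436035, 19.28382110595703), 8.571537971496582) [20.  19.3  4.3] 508
wrist square_1 0.93 [360. 226.] [466.9 270.5  20. ]
wrist round_1 0.75 [328. 226.] [471.4 243.8  20. ]
top scoop_large 0.59 [338. 259.] [ 508.2 -204.4    7. ]
top scoop_small 0.93 [339. 254.] [ 519.6 -206.9   14. ]
top scoop_small 0.55 [496. 287.] [ 420.  -653.6   14. ]
top scoop_small 0.31 [336. 276.] [ 458.2 -199.5   14. ]
top scoop_large_grip 0.57 [314. 243.] [ 546.4 -137.3   46. ]
top scoop_small_grip 0.73 [341. 273.] [ 461.  -211.6   53. ]
top scoop_small_grip 0.59 [518. 272.] [ 458.  -704.3   53. ]
```

View pics/w6.png

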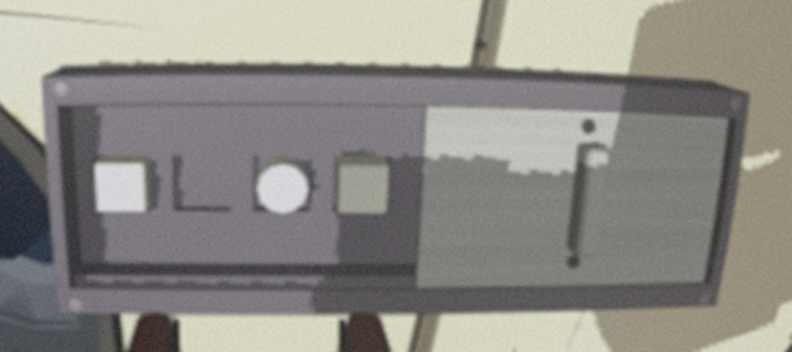

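The picture shows a white square at (122,186) (tray y −115), an empty pocket, the round tablet at (283,188), and a second square at (362,188) (tray y −19). The cover is right across. I'll grip the squares across tray x to stay clear of the round one.

>>> play_rows(dp=[[-1,8,-5],[-1,8,-10],[-1,8,-10],[-1,7,-10],[-1,7,-10],[0,0,-10],[0,0,-10],[0,0,0]], yaw=[-7,-7,-7,-7,-7,-7,-7,-7], gripper=0.67)

```text
t: 20.53
ee_pos: [465.2, 273.9, 95.0]
orientation: [-1.273, -2.87, 0.004]
ft_force: [0.6, -0.2, 0.4]
width: 29.2
grasp_force: 0.0
```

>>> play_rows(dp=[[0,0,0],[0,0,0],[0,0,0],[0,0,0],[0,0,0],[0,0,0]], yaw=[-7,-7,-7,-7,-6,0])

```text
t: 21.03
ee_pos: [466.3, 274.3, 96.8]
orientation: [-2.055, -2.376, 0.0]
ft_force: [-0.0, -0.1, -0.2]
width: 29.3
grasp_force: 0.0
```

```bash
cat > near.py <<'E'
from h import *
import sys
x,y=float(sys.argv[1]),float(sys.argv[2])
im=grab("wrist"); o=ctrl.get_obs(); print(phi(),np.round(o["ee_pos"],1),o["width"],o["t"])
pts=np.array([byrange(im,u,v) for u in range(150,500) for v in range(100,420) if im["range_z"][v,u]>0])
m=(np.hypot(pts[:,0]-x,pts[:,1]-y)<17)&(pts[:,2]>16)&(pts[:,2]<26)
print(m.sum(),cv2.minAreaRect(pts[m][:,:2].astype(np.float32)),pts[m][:,2].mean())
E
python3 near.py 466.5 274
```

```text
8.611515729049708 [466.3 274.3  96.8] 28.93549682343383 21.0833
797 ((467.0207214355469, 274.2858581542969), (19.376737594604492, 20.307992935180664), 7.620305061340332) 18.857134576185235
```

Aligned. Descend to z≈12 and grip.

>>> play_rows(dp=[[0,0,-25],[0,0,-25],[0,0,-18],[0,0,-10],[0,0,-5],[0,0,-2],[0,0,0],[0,0,0]], yaw=[0,0,0,0,0,0,0,0])

```text
t: 21.75
ee_pos: [467.0, 274.2, 12.7]
orientation: [2.05, 2.38, 0.002]
ft_force: [0.1, 0.4, 0.5]
width: 29.0
grasp_force: 0.0
```

>>> play_rows(dp=[[0,0,0],[0,0,0],[0,0,0],[0,0,0],[0,0,0],[0,0,0]], yaw=[0,0,0,0,0,0], gripper=1)

```text
t: 22.25
ee_pos: [467.0, 274.2, 12.8]
orientation: [2.051, 2.379, 0.002]
ft_force: [-0.5, 0.4, 7.7]
width: 19.5
grasp_force: 30.0
```

>>> play_rows(dp=[[0,0,8],[0,0,20],[0,0,30],[0,0,35],[0,0,25],[2,-20,0],[4,-32,0],[4,-36,0]], yaw=[0,0,0,0,0,5,5,5])

```text
t: 22.92
ee_pos: [476.7, 186.0, 131.2]
orientation: [1.714, 2.632, 0.003]
ft_force: [0.6, -0.4, -1.1]
width: 19.6
grasp_force: 30.0
```

>>> play_rows(dp=[[4,-36,0],[4,-36,0],[4,-36,0],[4,-36,0],[4,-36,0],[4,-36,0],[4,-36,0],[4,-36,0]], yaw=[5,5,5,5,5,5,5,5])

```text
t: 23.58
ee_pos: [508.2, -103.9, 130.5]
orientation: [0.715, 3.059, 0.0]
ft_force: [1.3, 0.5, -0.7]
width: 20.0
grasp_force: 30.0
```

>>> play_rows(dp=[[4,-34,0],[4,-30,0],[3,-22,0],[4,-12,0],[0,0,0],[0,0,0]], yaw=[6,0,0,0,0,0])

```text
t: 24.08
ee_pos: [523.2, -199.8, 130.0]
orientation: [-0.562, -3.091, -0.001]
ft_force: [-0.3, -0.8, 0.4]
width: 19.6
grasp_force: 30.0
```

```bash
cat > cup.py <<'E'
from h import *
import sys
im=grab("wrist"); save(im,sys.argv[1]); o=ctrl.get_obs(); print(phi(),np.round(o["ee_pos"],1),o["width"],o["t"])
lm(im,["scoop_large","scoop_small","scoop_large_grip","scoop_small_grip"],dict(Z,scoop_small=14,scoop_small_grip=53))
t=grab("top")
lm(t,["scoop_large","scoop_small","scoop_large_grip","scoop_small_grip"],dict(Z,scoop_small=14,scoop_small_grip=53))
E
python3 cup.py w7.png
```

```text
69.46317156536848 [ 523.  -199.1  129.9] 19.683841150396706 24.1333
wrist scoop_small 0.71 [313. 235.] [ 522.8 -203.9   14. ]
wrist scoop_large_grip 0.69 [404. 227.] [ 530.1 -137.9   46. ]
wrist scoop_small_grip 0.88 [277. 163.] [ 457.9 -203.3   53. ]
top scoop_small 0.67 [181. 271.] [476.3 242.8  14. ]
top scoop_small 0.57 [494. 285.] [ 426.9 -650.2   14. ]
top scoop_small_grip 0.94 [515. 272.] [ 458.9 -695.9   53. ]
```

View pics/w7.png

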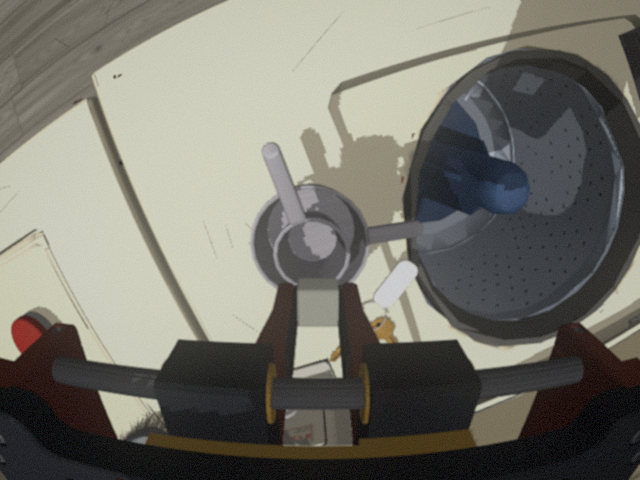

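The tablet is held at (318,300). The small cup's rim sits at (312,250) inside the large, and its centre works out at about (523,−204). Lowering to release just above the rim.

>>> play_rows(dp=[[0,-5,-15],[0,0,-20],[0,0,-20],[0,0,-12],[0,0,-6],[0,0,0],[0,0,0]], yaw=[0,0,0,0,0,0,0])

```text
t: 25.17
ee_pos: [523.6, -205.1, 57.1]
orientation: [-0.56, -3.091, -0.0]
ft_force: [-0.2, 0.2, 0.1]
width: 19.8
grasp_force: 30.0
```

>>> play_rows(dp=[[0,0,0],[0,0,0],[0,0,0],[0,0,0],[0,0,15],[0,0,35],[0,0,40],[0,0,0]], yaw=[0,0,0,0,0,0,0,0], gripper=0.67)

```text
t: 25.83
ee_pos: [527.3, -206.7, 153.8]
orientation: [0.558, 3.081, -0.004]
ft_force: [0.7, 0.1, 0.6]
width: 28.9
grasp_force: 0.0
```

```bash
python3 cup.py w8.png
python3 - <<'E'
import cv2
a=cv2.imread("pics/w8.png"); cv2.imwrite("pics/w8c.png",cv2.resize(a[130:330,200:460],None,fx=2,fy=2))
E
```

```text
69.46257680639 [ 526.2 -206.2  151.1] 29.122936403189858 25.8833
wrist scoop_small 0.9 [320. 220.] [ 525.  -204.1   14. ]
wrist scoop_small 0.51 [289. 150.] [ 461.2 -207.1   14. ]
wrist scoop_large_grip 0.81 [405. 210.] [ 531.4 -137.8   46. ]
wrist scoop_small_grip 0.59 [287. 148.] [ 457.4 -203.6   53. ]
top scoop_small 0.34 [180. 275.] [465.4 246.8  14. ]
top scoop_small_grip 0.88 [517. 271.] [ 460.2 -702.8   53. ]
```

View pics/w8c.png

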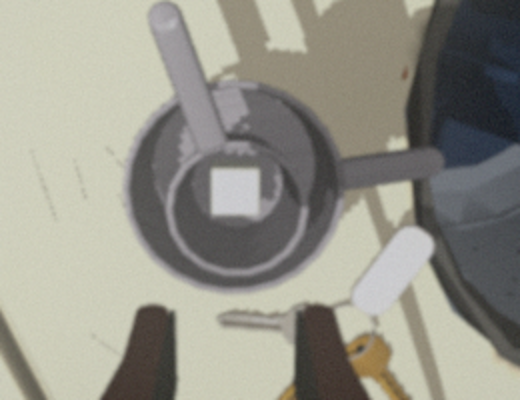

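The first tablet lies flat in the small cup, at crop pixel (235,190). Now for the second at tray y −115.

>>> play_rows(dp=[[-3,20,0],[-3,30,0],[-3,32,0],[-4,32,0],[-4,32,0],[-4,32,0],[-4,32,0],[-4,32,0]], yaw=[-5,-5,-5,-5,-5,-5,-5,-5])

```text
t: 27.0
ee_pos: [493.8, 38.3, 146.6]
orientation: [-1.589, -2.709, 0.001]
ft_force: [0.8, -0.2, -0.7]
width: 29.1
grasp_force: 0.0
```

>>> play_rows(dp=[[-4,32,0],[-4,32,-10],[-3,32,-20],[-3,30,-20],[-1,15,0],[0,0,0],[0,0,0]], yaw=[-5,-5,-5,-5,-1,0,0])

```text
t: 27.58
ee_pos: [479.1, 178.4, 96.4]
orientation: [-2.048, -2.382, 0.001]
ft_force: [-0.3, -0.1, -0.2]
width: 29.3
grasp_force: 0.0
```

```bash
python3 near.py 479.3 180.2
```

```text
8.547497830474203 [479.4 177.7  96.8] 29.25233370509573 27.6333
798 ((480.0343322753906, 180.56248474121094), (19.287019729614258, 19.37782096862793), 7.935751438140869) 18.885432030013455
```

>>> play_rows(dp=[[1,2,-25],[0,0,-25],[0,0,-18],[0,0,-10],[0,0,-5],[0,0,-2],[0,0,0],[0,0,0]], yaw=[0,0,0,0,0,0,0,0])

```text
t: 28.3
ee_pos: [481.2, 179.9, 12.8]
orientation: [2.051, 2.378, 0.002]
ft_force: [-0.8, 0.7, 0.7]
width: 29.0
grasp_force: 0.0
```

>>> play_rows(dp=[[0,0,0],[0,0,0],[0,0,0],[0,0,0],[0,0,0],[0,0,0]], yaw=[0,0,0,0,0,0], gripper=1)

```text
t: 28.8
ee_pos: [481.0, 180.1, 12.7]
orientation: [2.051, 2.379, 0.002]
ft_force: [-0.2, -0.5, 6.2]
width: 19.8
grasp_force: 30.0
```

>>> play_rows(dp=[[0,0,8],[0,0,20],[0,0,30],[0,0,35],[0,0,25],[2,-20,0],[3,-30,0],[4,-32,0]], yaw=[0,0,0,0,0,5,5,5])

```text
t: 29.47
ee_pos: [489.6, 97.8, 131.3]
orientation: [1.714, 2.631, 0.002]
ft_force: [0.5, -0.6, 0.3]
width: 19.4
grasp_force: 30.0
```

>>> play_rows(dp=[[4,-32,0],[4,-32,0],[4,-32,0],[4,-32,0],[4,-32,0],[4,-32,0],[4,-32,0],[3,-30,0]], yaw=[5,5,5,5,5,5,5,5])

```text
t: 30.13
ee_pos: [520.4, -157.9, 130.5]
orientation: [0.715, 3.059, -0.0]
ft_force: [1.2, -0.0, -0.1]
width: 19.5
grasp_force: 30.0
```

>>> play_rows(dp=[[3,-25,0],[1,-18,0],[0,-5,0],[0,0,0],[0,0,0]], yaw=[5,1,0,0,0])

```text
t: 30.55
ee_pos: [524.0, -203.5, 130.0]
orientation: [-0.562, -3.09, -0.001]
ft_force: [-0.5, -0.2, 0.0]
width: 19.5
grasp_force: 30.0
```

```bash
python3 cup.py w9.png
```

```text
69.44675513543964 [ 524. -203.  130.] 19.62043376958912 30.6
wrist scoop_small 0.93 [316. 235.] [ 524.2 -204.6   14. ]
wrist scoop_large_grip 0.68 [405. 226.] [ 530.2 -141.    46. ]
wrist scoop_small_grip 0.78 [281. 165.] [ 460.9 -204.9   53. ]
top scoop_small 0.93 [498. 289.] [ 414.5 -661.2   14. ]
top scoop_small_grip 0.64 [139. 277.] [454.  347.3  53. ]
top scoop_small_grip 0.33 [176. 226.] [598.6 254.   53. ]
```

>>> play_rows(dp=[[0,-2,-15],[0,0,-20],[0,0,-20],[0,0,-12],[0,0,-6],[0,0,0],[0,0,0]], yaw=[0,0,0,0,0,0,0])

```text
t: 31.63
ee_pos: [524.6, -206.2, 57.1]
orientation: [0.56, 3.091, -0.0]
ft_force: [-1.1, -0.1, -0.6]
width: 19.5
grasp_force: 30.0
```

>>> play_rows(dp=[[0,0,0],[0,0,0],[0,0,0],[0,0,0],[0,0,15],[0,0,35],[0,0,40],[0,0,0]], yaw=[0,0,0,0,0,0,0,0], gripper=0.67)

```text
t: 32.3
ee_pos: [528.3, -207.7, 153.8]
orientation: [0.558, 3.081, -0.004]
ft_force: [1.8, -0.5, 0.0]
width: 29.0
grasp_force: 0.0
```

```bash
python3 cup.py w10.png
python3 - <<'E'
import cv2
a=cv2.imread("pics/w10.png"); cv2.imwrite("pics/w10c.png",cv2.resize(a[130:330,200:460],None,fx=2,fy=2))
E
```

```text
69.46354926131158 [ 527.2 -207.3  151.2] 28.810693893557662 32.35
wrist scoop_large 0.62 [401. 210.] [ 543.3 -136.2    7. ]
wrist scoop_large 0.43 [317. 228.] [ 533.6 -210.3    7. ]
wrist scoop_small 0.93 [320. 218.] [ 523.8 -204.5   14. ]
wrist scoop_small 0.17 [402. 209.] [ 541.1 -136.3   14. ]
wrist scoop_large_grip 0.73 [403. 210.] [ 531.5 -140.1   46. ]
wrist scoop_small_grip 0.73 [289. 148.] [ 459.2 -203.1   53. ]
top scoop_small 0.77 [494. 289.] [ 414.9 -648.    14. ]
top scoop_small_grip 0.69 [517. 272.] [ 458.3 -701.5   53. ]
top scoop_small_grip 0.64 [184. 272.] [467.5 223.3  53. ]
```

View pics/w10c.png

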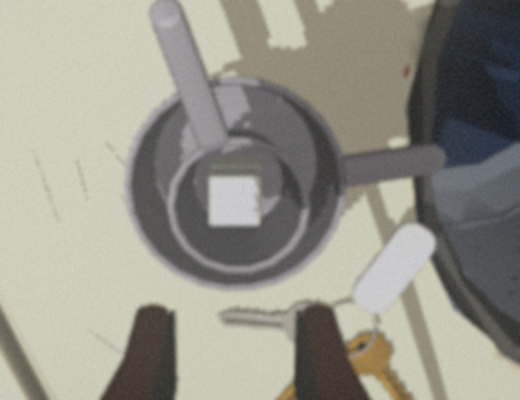

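Both squares are in the small cup, stacked, with the top one at crop pixel (233,200). Now going back to the cover bar.

>>> play_rows(dp=[[-3,20,0],[-4,34,0],[-4,36,0],[-5,36,0],[-5,36,0],[-5,36,0],[-5,36,0],[-5,36,0]], yaw=[2,2,2,2,2,2,2,2], gripper=0.72)

```text
t: 33.47
ee_pos: [487.7, 65.5, 146.7]
orientation: [-0.122, -3.139, 0.0]
ft_force: [0.7, -0.4, -0.1]
width: 24.8
grasp_force: 0.0
```

>>> play_rows(dp=[[-4,36,0],[-4,36,0],[-4,36,0],[-4,36,0],[-4,36,0],[-4,36,0],[-4,36,0],[-4,34,0]], yaw=[2,2,2,2,2,2,0.6,0])

```text
t: 34.13
ee_pos: [455.7, 351.9, 146.5]
orientation: [0.222, -3.133, 0.0]
ft_force: [1.0, -0.4, 0.3]
width: 24.8
grasp_force: 0.0
```

>>> play_rows(dp=[[-2,10,0],[0,0,0],[0,0,0]], yaw=[0,0,0])

```text
t: 34.38
ee_pos: [453.9, 359.4, 146.3]
orientation: [0.223, -3.133, 0.002]
ft_force: [-0.1, 0.1, 0.1]
width: 24.5
grasp_force: 0.0
```

Run:
```python
from h import *
im=grab("wrist"); o=ctrl.get_obs(); print(phi(),np.round(o["ee_pos"],1),o["width"],o["t"])
lm(im,["cover_bar"],42)
pts=np.array([byrange(im,u,v) for u in range(150,500) for v in range(100,420) if im["range_z"][v,u]>0])
b=pts[(abs(pts[:,0]-454)<35)&(abs(pts[:,1]-360)<35)&(pts[:,2]>39)&(pts[:,2]<47)]
print(len(b),cv2.minAreaRect(b[:,:2].astype(np.float32)))
```

```text
98.06150656556825 [454.  358.6 146.4] 24.783659244950627 34.4333
wrist cover_bar 0.94 [319. 233.] [449.1 359.7  42. ]
690 ((453.2850036621094, 360.3251953125), (42.826473236083984, 10.021112442016602), 8.572674751281738)
```

>>> play_rows(dp=[[0,1,-35],[0,0,-35],[0,0,-22],[0,0,-14],[0,0,-8],[0,0,0],[0,0,0]], yaw=[0,0,0,0,0,0,0])

```text
t: 35.07
ee_pos: [454.9, 360.1, 33.2]
orientation: [0.219, -3.134, 0.0]
ft_force: [0.5, -0.1, 0.5]
width: 24.7
grasp_force: 0.0
```

>>> play_rows(dp=[[1,-7,0],[2,-14,0],[2,-14,0],[2,-14,0],[2,-14,0],[2,-14,0],[2,-14,0],[2,-14,0]], yaw=[0,0,0,0,0,0,0,0])

```text
t: 35.73
ee_pos: [469.6, 254.2, 33.0]
orientation: [-0.22, 3.134, -0.0]
ft_force: [-0.6, 2.0, 0.7]
width: 24.4
grasp_force: 0.9
```

>>> play_rows(dp=[[2,-14,0],[2,-14,0],[1,-5,0],[0,-2,0],[0,0,0],[0,0,0]], yaw=[0,0,0,0,0,0])

```text
t: 36.23
ee_pos: [474.2, 220.8, 32.8]
orientation: [0.221, -3.133, 0.0]
ft_force: [-0.4, 0.7, -0.4]
width: 24.6
grasp_force: 0.0
```

>>> play_rows(dp=[[0,-2,0],[0,-1,0],[0,0,0],[0,0,0]], yaw=[0,0,0,0])

```text
t: 36.57
ee_pos: [474.3, 219.3, 33.0]
orientation: [-0.222, 3.133, 0.002]
ft_force: [-2.4, 7.4, 0.5]
width: 24.7
grasp_force: 3.5
```

Stop reached. Back off, rise, and check the nest and cover.

>>> play_rows(dp=[[-1,7,0],[0,0,20],[0,0,35],[0,0,40],[0,0,40],[0,0,30],[0,-35,0],[0,-35,0]], yaw=[0,0,0,0,0,0,0,0])

```text
t: 37.23
ee_pos: [474.8, 156.1, 200.4]
orientation: [-0.227, 3.128, 0.001]
ft_force: [-0.8, -0.1, -0.3]
width: 24.5
grasp_force: 0.0
```

>>> play_rows(dp=[[0,-35,0],[0,-35,0],[0,-35,0],[0,-30,0],[0,0,0],[0,0,0]], yaw=[-5,-5,-5,-5,-5,-5])

```text
t: 37.73
ee_pos: [473.3, 18.5, 198.0]
orientation: [-0.608, -3.082, 0.001]
ft_force: [0.3, 0.7, 0.3]
width: 24.4
grasp_force: 0.0
```

Run:
```python
from h import *
im=grab("wrist"); save(im,"w11.png"); t=grab("top"); o=ctrl.get_obs(); print(o["t"],np.round(o["ee_pos"],1))
lm(im,["cover_bar","scoop_large","scoop_small","scoop_large_grip","meter_keys"],Z); lm(t,["cover_bar","scoop_large","scoop_small","meter_keys"],Z)
pts=np.array([byrange(im,u,v) for u in range(0,640) for v in range(0,330) if im["range_z"][v,u]>0])
b=pts[(abs(pts[:,0]-473)<30)&(abs(pts[:,1]-228)<30)&(pts[:,2]>38)&(pts[:,2]<48)]
print(len(b),cv2.minAreaRect(b[:,:2].astype(np.float32)) if len(b)>4 else '')
```

```text
37.8333 [473.3  19.7 197.9]
wrist cover_bar 0.83 [516. 141.] [470.1 219.2  42. ]
wrist scoop_large 0.96 [159. 321.] [ 522.1 -201.4    7. ]
wrist scoop_small 0.93 [157. 324.] [ 524.1 -206.7    7. ]
wrist scoop_large_grip 0.87 [196. 328.] [ 528.8 -137.8   46. ]
top cover_bar 0.61 [186. 271.] [471.4 223.1  42. ]
top scoop_large 0.82 [339. 256.] [ 516.3 -209.2    7. ]
top scoop_large 0.47 [186. 270.] [481.2 231.4   7. ]
top scoop_small 0.74 [338. 253.] [ 524.6 -207.1    7. ]
top scoop_small 0.66 [496. 290.] [ 414.1 -655.1    7. ]
top meter_keys 0.68 [330. 222.] [ 619.1 -184.     0. ]
409 ((471.9258728027344, 225.31549072265625), (44.005950927734375, 10.820816993713379), 6.6149516105651855)
```

View pics/w11.png

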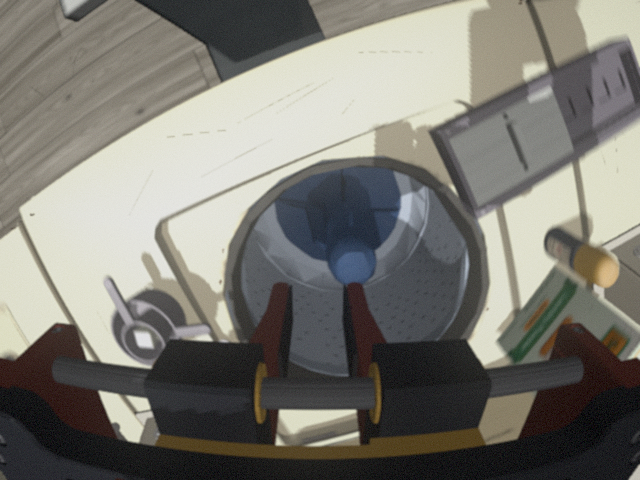

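The nest is upright at (150,325) with the tablets inside, and the cover is fully closed with its bar at (516,140). The arm is touching nothing, so I'm handing in.

```bash
python3 -c "
from workcell import ticket
print(ticket.close_job())"
```

```text
the job is handed in; nothing more can be done
None
```

The job is handed in: the small scoop stands nested in the large one beside the meter keys (no medium was out), both square tablets are in the small scoop, the round tablet was left in its pocket, and the cover is slid fully back over the pockets.

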